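# Find the balance point of a light bar over an edge and set its hanger saddle there

## Robot

A 7-joint arm with a two-finger parallel gripper is mounted at the origin on the work surface. World frame = base frame: x ahead of the robot, y to its left, z up, the work surface at z = 0. Lengths are in m, angles in degrees, forces in N, time in s.
With the tool pointing down it reaches from about 0.425 to 0.875 m from the base axis. Payload 9.9 kg.
Tool frame: the origin (TCP) lies midway between the tips of the shut fingers; the grasp point (between the pads) lies 19 mm behind it (ctrl.grasp_offset is the distance from the TCP to the grasp point, in m); z points along the fingers, y is the line along which they close (so a half turn about z gives the same grasp; the last joint's range is limited). The gripper opens to 85 mm and grips with 20 to 120 N. Pads are 22 mm wide; open, the fingers measure 114 mm over their backs; the gripper's body (76 mm by 85 mm) begins 54 mm behind the grasp point. The pads swing forward as they close: fully open they stand 13 mm farther back than shut.
Start: joints at [-73.728, 32.985, 1.427, 82.34, -0.859, 64.687, -3.237], TCP at [0.243, 0.63, 0.231] pointing down, gripper open.
Joint ranges: [-157.87, 157.87], [-19.46, 123.44], [-87.15, 90], [11.01, 140.99], [-62.26, 242.26], [9.8, 113.94], [-161.44, 161.44]. Speed limits (degrees/s): [127.2, 127.2, 172.46, 172.46, 180, 180, 180].

## Interface

Orientations are given as a 3x3 rotation matrix whose columns are the frame's x, y, z axes.
In Python, from plant import ctrl, eyes, ticket gives the robot as it stands.
- The arm moves only by the tool send_rows, never from a script. Its argument "deltas" is a list of rows, each a list of 3 entries, a list of its own where there are three numbers: the shift along the tool's x, y, z in cm, then the turn, a rotation vector about the tool's x, y, z in rad, then the finger opening in cm, from 0 to 8.54. In form: [[[dx, dy, dz], [wx, wy, wz], jaw], ...]. A call has 1 to 12 rows; each row shifts and turns the commanded pose from where the row before left it, along the tool's axes as they then stand; what a row does not reach is not made up. A row lasts 1/10 s, in which the tool goes at most 50 mm and 8.59 degrees, less where a joint would pass 70% of its speed; a pose out of reach is approached as far as the arm can. A call is refused whole if a number of a shift passes 5 or a number of a turn 0.15, either way. A call with a gripper value outside its range is refused whole. The fingers move at their own pace and stop on an object; "grip_force" is the grip in N (left out, the last holds). Time passes only in rows, so rows that do not move let the fingers close. It gives the time, the measured TCP pose, the force, the opening and the grip force at its end, in the units of the state.
- ctrl.sense(): the state, without advancing time (a new reading comes with each control period).
- eyes.snapshot(name): name is "scene" or "side" or "wrist"; returns a dict with "pixels" (480x640x3 uint8, red, green, blue), "fx", "fy", "cx", "cy" (pixels), "k1" (the pictures are not rectified: a ray, as slopes to the right and down, at radius r is drawn at 1 + k1 r^2 times it, then the intrinsics apply), "position" and "rotation" of the camera in the world. Camera axes: x right, y up, looking along -z (the intrinsics and any distortion apply to the point x, -y, -z); pixel columns grow to the right and rows downward; lengths in m; the calibration is good to about 2 mm. A picture is of the moment at which its call begins. There is no depth.
- ticket.finish_job(): hands the job in; it is judged then, once.
The state is a dict: "clock": time; "joint_pos": joint angles; "joint_vel": joint speeds; "joint_efforts": joint torques, N m; "eef_pos": TCP position; "orientation": TCP orientation; "ft_force": force on the tool from outside, world axes, zero at the start; "ft_torque": the same for the moment, N m; "opening": finger opening in m; "grasp_force": force on a finger pad.
Only numpy, scipy, OpenCV 4.12 (cv2) and the standard library are available. Lean on these libraries where they do the work, as an engineer would, in place of code of your own. Each camera call takes 0.05 s, during which the arm holds its last target. There are 200 camera calls.

## Task

The LED light bar needs its hanger at its balance point, which cannot be seen from outside. Without gripping the bar, push it lightly along the instrument case, white end foremost over the case's end edge, only until it just tips by itself, so nearly balanced that its white end then rests on the bench with hardly any weight. Mark the balance point by setting the yellow hanger saddle gently astride the bar right at that edge, leaving the bar tipped over the edge and everything else alone.

Things in the scene. Friction and masses are not known exactly. Their poses are not given: they have to be found in the camera images.
- table: the white bench; its top is at height 0
- case: dark grey extruded instrument case with bright aluminium end plates, 120 mm (x) by 240 mm (y) by 30 mm high, flat top; heavy, stays put; origin at the centre of its underside
- edge (a point): middle of the fulcrum edge: the top edge of the case's +y end plate, 30 mm above the bench; axes as the case's, so the edge runs along x and the bar is to slide in the direction of +y
- bar: the light bar, a ribbed aluminium extrusion lying flat on the case along its own y axis: 24 mm wide, 360 mm long, 22 mm high, 0.6 to 0.75 kg, black end cap at -y, white one at +y, a delicate white diffuser strip along one side; origin at the centre of its underside. It slides on the case (friction 0.5 to 0.7) and an off-centre push turns it. Not to be gripped or pushed with over 20 N
- bar_center (a point): centre of the bar, 11 mm above its underside; axes as the bar's. The balance point lies anywhere within 35 mm of this point along the bar, either way, set by the driver hidden inside. When tipped, the bar leans about 10 degrees, its white end down, and does not slide by itself
- bar_front (a point): centre of the white end face, 180 mm from the middle, 11 mm above the underside
- bar_tail (a point): centre of the black end face, 180 mm from the middle, 11 mm above the underside; this face is pushed. Fingers resting against it hold it by friction and keep the bar from tipping until well past its balance point: back off to see whether it tips by itself
- saddle_center (a point): centre, 24 mm above the feet, of the yellow plastic hanger saddle, 30 g, standing on the bench, 48 mm high: an inverted U, 37 mm wide (x), 18 mm long (y), legs 30 mm apart inside and 16 mm deep, bridge 4 mm thick; on top an upright lug 8 mm thick (x), 18 mm long (y), 28 mm high, to be pinched across its 8 mm. Its y axis goes along the bar, either way round
- saddle_seat (a point): centre of the underside of the saddle's bridge, 16 mm above the feet, 8 mm below saddle_center: lies on the bar's top when seated. Not to be pressed on the bar with over 25 N; let go just on or above the bar, it settles by its own weight
- stand: black slotted nylon stand with three upright green circuit boards, 95 by 140 by 80 mm high, a bystander; origin at the centre of its underside
- heatsink: dull finned aluminium heat sink, 50 by 75 by 30 mm, a bystander; origin at the centre of its underside
- fuseholder: squat orange plastic fuse holder, 30 by 45 by 30 mm, a bystander; origin at the centre of its underside
- lifter: chrome tweezer-shaped component lifter lying flat along its y axis, 16 by 115 by 8 mm, a bystander; origin at the centre of its underside
- multimeter: red handheld multimeter lying on its back, 160 by 78 by 38 mm, a bystander; origin at the centre of its underside
- screwdriver: screwdriver lying on the bench, 160 mm long, a bystander; origin on its underside

How it is judged:
By the outcome, as a careful person would: the job done as asked, in the order asked, and still so for the second after the job is handed in, with the robot touching nothing.
It also fails if it takes over 72 s, if anything falls off the work surface, if the arm or the gripper's body presses on something with over 40 N, if the wrist force passes 120 N, or if a joint passes its speed limit or range.

## Working session

There is one attempt and no reset: what is moved stays moved. The work goes in short steps, Python scripts to look and compute and a tool call to move; the robot and the scene stay as the last step left them, time stands still between calls to the robot, and variables do not carry over. Pictures are saved under pics/ and viewed, at most 10 in all, crops included, and the job is handed in when it is done.

Besides the shell and the picture viewer there is one more tool, called after "Request:" in YAML: its name, and indented under it one key for each argument. send_rows: Moves the arm, as the interface text tells. Its arguments: {"type":"object","properties":{"deltas":{"type":"array"},"grip_force":{"type":"number"}},"required":["deltas"]}

```bash
mkdir -p pics; ls
cat > h.py <<'E'
import numpy as np, cv2
from plant import ctrl, eyes, ticket
def snap(n,f=None):
    s=eyes.snapshot(n)
    if f: cv2.imwrite('pics/'+f,cv2.cvtColor(s['pixels'],cv2.COLOR_RGB2BGR))
    return s
def cam(s):
    K=np.array([[s['fx'],0,s['cx']],[0,s['fy'],s['cy']],[0,0,1.]]);d=np.array([s['k1'],0,0,0.]);return K,d
def w(s,uv,z):
    K,d=cam(s);p=cv2.undistortPoints(np.array(uv,float).reshape(-1,1,2),K,d).reshape(-1,2)
    R=np.array(s['rotation']);o=np.array(s['position'])
    r=np.c_[p[:,0],-p[:,1],-np.ones(len(p))]@R.T
    return o+r*((np.broadcast_to(z,len(p))-o[2])/r[:,2])[:,None]
def px(s,P):
    K,d=cam(s);R=np.array(s['rotation']);o=np.array(s['position'])
    c=(np.array(P,float).reshape(-1,3)-o)@R*[1,-1,-1]
    return cv2.projectPoints(c,np.zeros(3),np.zeros(3),K,d)[0].reshape(-1,2)
E
python3 - <<'E'
from h import *
np.set_printoptions(precision=4,suppress=True)
for n in("scene","side"):
    s=snap(n,n+'0.png');print(n,s['position'],np.array(s['rotation']).tolist(),s['fx'],s['k1'])
s=ctrl.sense();print(s,ctrl.grasp_offset)
E
```

```text
pics
scene [0.93   0.4529 0.9876] [[-0.7797488017087194, -0.5208314433464912, 0.34745706764351025], [0.6259082155547735, -0.6619270949137797, 0.4124214188424787], [0.015189204549793415, 0.5390613403320763, 0.8421295383873728]] 485.7937227418893 -0.13353688194411642
side [-0.0516 -0.634   0.7638] [[0.7181417267589114, 0.4394539941879462, -0.5395856255312864], [-0.6958096726224011, 0.4411700165992023, -0.5667608983857005], [-0.011016341172816363, 0.7824635476788168, 0.62259893734333]] 471.87753639803555 -0.1058877554258947
{'clock': 0.1, 'joint_pos': array([-73.7275,  33.0298,   1.4231,  82.3773,  -0.8576,  64.6888,
        -3.2373]), 'joint_vel': array([-0.0628, -0.1164,  0.0033, -0.093 ,  0.0533,  0.0679,  0.0412]), 'joint_efforts': array([  0.0069, -76.73  ,   2.2577, -28.6604,   0.0157,   0.0087,
         0.    ]), 'eef_pos': array([0.2426, 0.6295, 0.2305]), 'orientation': array([[-0.9331,  0.3595, -0.0004],
       [ 0.3595,  0.9331, -0.0014],
       [-0.0001, -0.0015, -1.    ]]), 'ft_force': array([ 0.0794, -0.6652,  0.2565]), 'ft_torque': array([ 0.0167, -0.0016, -0.0319]), 'grasp_force': 0.0, 'opening': 0.08537020060696789} 0.0187
```

View pics/scene0.png

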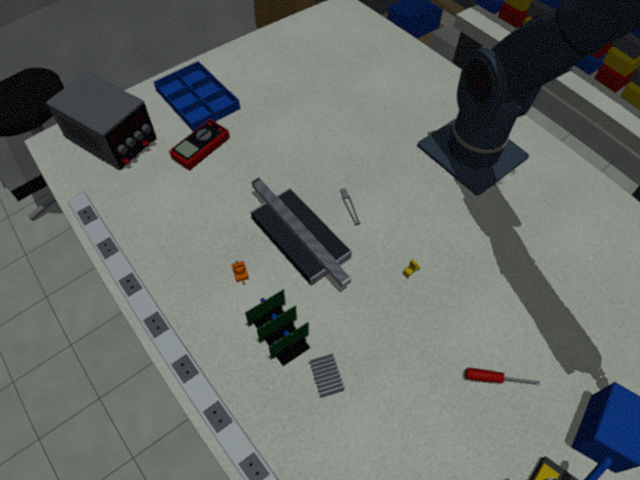

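View pics/side0.png

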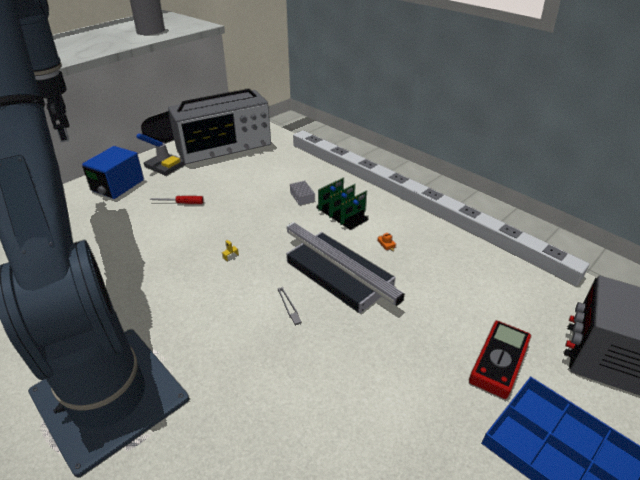

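The scene view shows the bar from about (257,182) to (345,282), with the white end nearest the saddle at (411,268). In the side view the black end is at (398,298) and the white end at (292,228). I'll enlarge both to measure.

Run:
```python
from h import *
a=cv2.imread('pics/scene0.png')[170:300,235:435];b=cv2.imread('pics/side0.png')[210:320,215:415]
a=cv2.resize(a,None,fx=4,fy=4,interpolation=cv2.INTER_CUBIC)
b=cv2.resize(b,None,fx=4,fy=4,interpolation=cv2.INTER_CUBIC)
cv2.imwrite('pics/c0.png',a);cv2.imwrite('pics/c1.png',b)
```

```text
(no output)
```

View pics/c0.png

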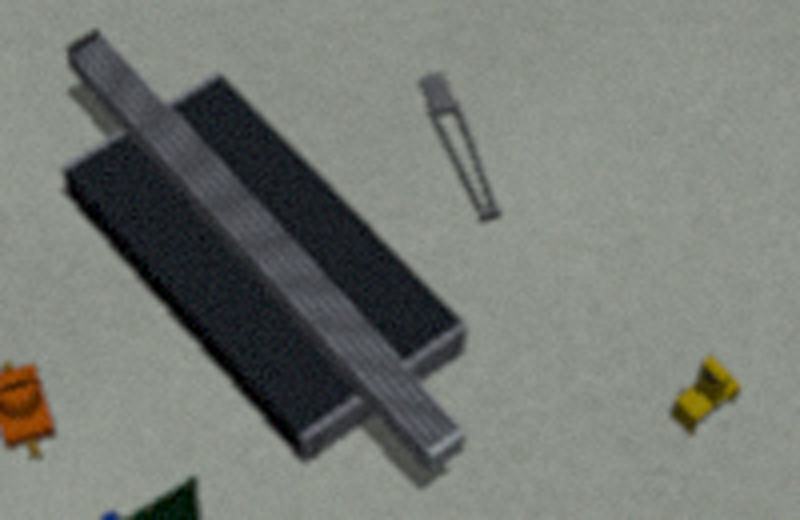

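View pics/c1.png

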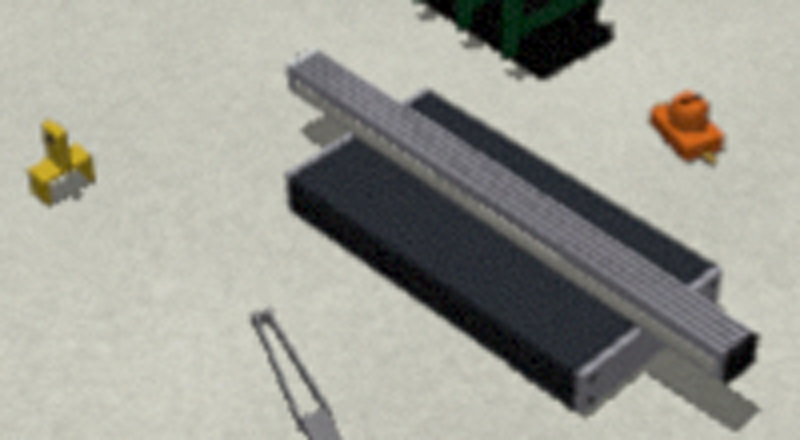

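```bash
cat > fit.py <<'E'
from h import *
from scipy.optimize import least_squares
np.set_printoptions(precision=4,suppress=True)
def pose(M,p):
    c,s=np.cos(p[2]),np.sin(p[2]);M=np.array(M,float)
    return np.c_[p[0]+c*M[:,0]-s*M[:,1],p[1]+s*M[:,0]+c*M[:,1],M[:,2]]
def fit(obs,x0):
    # obs: list of (snap,model pts,pixels)
    f=lambda p:np.concatenate([(px(s,pose(M,p))-np.array(u)).ravel() for s,M,u in obs])
    r=least_squares(f,x0,loss='soft_l1');return r.x,f(r.x).reshape(-1,2)
E
cat > m.py <<'E'
from fit import *
A,B=snap('scene'),snap('side')
a=lambda l:(np.array(l,float)-1.5)/4+[235,170]
b=lambda l:(np.array(l,float)-1.5)/4+[215,210]
ca=a([(65,165),(220,77),(463,327),(303,447)]);cb=b([(428,93),(290,180),(580,377),(718,268)])
ba=a([(70,47),(98,33),(462,437),(435,460)]);bb=b([(315,53),(290,68),(725,352),(755,337)])
for n,s,u,z in(('ca',A,ca,.03),('cb',B,cb,.03),('ba',A,ba,.052),('bb',B,bb,.052)):
    print(n,w(s,u,z)[:,:2].tolist())
E
python3 m.py
```

```text
ca [[0.6157187894653585, -0.18882410632088542], [0.5005726804610054, -0.18520229557609513], [0.5003385487156716, 0.04903532018637352], [0.6210960083168519, 0.053281791944350065]]
cb [[0.6136228495860997, 0.04480477366127966], [0.49471188809945627, 0.04244447323856171], [0.496964406457371, -0.18914383718525496], [0.6161807261604049, -0.18765915139575035]]
ba [[0.5694508977565356, -0.24746177436778594], [0.5493325357600516, -0.2459561655480611], [0.5563757826170408, 0.11137870173837422], [0.5770316033229956, 0.11301118688817641]]
bb [[0.5720506592587727, 0.10472341318338407], [0.5503042373368117, 0.10402981833517622], [0.5479543649417911, -0.24432630891038304], [0.5679626380443048, -0.24866555089153486]]
```

```bash
cat >> fit.py <<'E'
from scipy.spatial.transform import Rotation as Ro
def plan(P,R,n,jaw,P0=None,R0=None):
    """rows from the measured (or given) pose to P,R in n equal rows"""
    s=ctrl.sense()
    P0=np.array(s['eef_pos'] if P0 is None else P0);R0=np.array(s['orientation'] if R0 is None else R0)
    rv=Ro.from_matrix(R0.T@R).as_rotvec();out=[]
    st=Ro.from_rotvec(np.round(rv/n,4)); Rc=Ro.from_matrix(R0); d=(np.array(P)-P0)/n*100
    for i in range(n):
        out.append([np.round(Rc.inv().apply(d),2).tolist(),np.round(rv/n,4).tolist(),jaw]); Rc=Rc*st
    return out
D0=np.array([[0,1,0],[1,0,0],[0,0,-1.]])  # tool down, tool y along world x
E
cat >> m.py <<'E'
cx=[[-.06,-.12,.03],[.06,-.12,.03],[.06,.12,.03],[-.06,.12,.03]]
bx=[[-.012,-.18,.052],[.012,-.18,.052],[.012,.18,.052],[-.012,.18,.052]]
I=lambda l:[l[i] for i in (1,0,3,2)]
p,r=fit([(A,I(cx),[ca[0],ca[1],ca[3-1],ca[3]]) if 0 else (A,[cx[1],cx[0],cx[3],cx[2]],ca),(B,[cx[2],cx[3],cx[0],cx[1]],cb)],[.557,-.07,0]);print('case',p,np.degrees(p[2]),'\n',r)
p,r=fit([(A,[bx[1],bx[0],bx[3],bx[2]],ba),(B,[bx[2],bx[3],bx[0],bx[1]],bb)],[.56,-.07,0])
# ba order: tail hi-x, tail lo-x, front lo-x, front hi-x
print('bar',p,np.degrees(p[2]),'\n',r)
print('saddle',w(A,a([(705,395)]),.02),w(B,b([(62,165)]),.02))
E
python3 m.py | tail -n +5
python3 - <<'E'
from fit import *
s=snap('wrist');R=np.array(s['rotation']);c=ctrl.sense()
print('wristcam offset in tool',np.array(c['orientation']).T@(np.array(s['position'])-c['eef_pos']),np.array(c['orientation']).T@R,s['fx'])
for r in plan([.50,.20,.26],D0,10,1.0):print(r,end=',')
E
```

```text
case [ 0.5582 -0.0693 -0.0066] -0.3788595189299661 
 [[-0.7687  0.1319]
 [ 0.1352 -1.4993]
 [ 1.0256  0.3033]
 [-0.0774 -1.4359]
 [-0.02   -1.8445]
 [-1.0362 -2.4554]
 [ 0.0457 -0.1765]
 [ 1.0295  0.1617]]
bar [ 0.5623 -0.0677 -0.0228] -1.3073654757406175 
 [[-0.3439  0.015 ]
 [ 0.7152 -0.9556]
 [ 1.0307 -0.1482]
 [-0.7849 -0.0013]
 [-0.05   -2.2266]
 [-1.0022 -2.1051]
 [ 0.6167  1.1776]
 [ 0.3689 -0.6858]]
saddle [[0.4161 0.1661 0.02  ]] [[0.4112 0.1621 0.02  ]]
wristcam offset in tool [ 0.0767  0.001  -0.1427] [[ 0.      0.953   0.3031]
 [ 1.      0.0001 -0.0004]
 [-0.0004  0.3031 -0.953 ]] 405.4649455015129
[[-3.95, -3.09, -0.29], [-0.0, 0.0, 0.1203], 1.0],[[-4.29, -2.59, -0.29], [-0.0, 0.0, 0.1203], 1.0],[[-4.57, -2.06, -0.29], [-0.0, 0.0, 0.1203], 1.0],[[-4.78, -1.49, -0.29], [-0.0, 0.0, 0.1203], 1.0],[[-4.93, -0.91, -0.29], [-0.0, 0.0, 0.1203], 1.0],[[-5.0, -0.31, -0.29], [-0.0, 0.0, 0.1203], 1.0],[[-5.0, 0.29, -0.29], [-0.0, 0.0, 0.1203], 1.0],[[-4.93, 0.89, -0.29], [-0.0, 0.0, 0.1203], 1.0],[[-4.79, 1.47, -0.29], [-0.0, 0.0, 0.1203], 1.0],[[-4.58, 2.04, -0.29], [-0.0, 0.0, 0.1203], 1.0],
```

Run:
```python
from fit import *
for r in plan([.48,.17,.25],D0,11,1.0):print(r,end=',')
```

```text
[[-3.52, -3.12, -0.17], [-0.0, 0.0, 0.1094], 1.0],[[-3.84, -2.72, -0.17], [-0.0, 0.0, 0.1094], 1.0],[[-4.11, -2.29, -0.17], [-0.0, 0.0, 0.1094], 1.0],[[-4.34, -1.82, -0.17], [-0.0, 0.0, 0.1094], 1.0],[[-4.51, -1.34, -0.17], [-0.0, 0.0, 0.1094], 1.0],[[-4.63, -0.84, -0.17], [-0.0, 0.0, 0.1094], 1.0],[[-4.69, -0.33, -0.17], [-0.0, 0.0, 0.1094], 1.0],[[-4.7, 0.18, -0.17], [-0.0, 0.0, 0.1094], 1.0],[[-4.65, 0.7, -0.17], [-0.0, 0.0, 0.1094], 1.0],[[-4.55, 1.2, -0.17], [-0.0, 0.0, 0.1094], 1.0],[[-4.39, 1.69, -0.17], [-0.0, 0.0, 0.1094], 1.0],
```

Request:
send_rows:
  deltas:
    - [[-3.52,-3.12,-0.17],[0,0,0.1094],8.5]
    - [[-3.84,-2.72,-0.17],[0,0,0.1094],8.5]
    - [[-4.11,-2.29,-0.17],[0,0,0.1094],8.5]
    - [[-4.34,-1.82,-0.17],[0,0,0.1094],8.5]
    - [[-4.51,-1.34,-0.17],[0,0,0.1094],8.5]
    - [[-4.63,-0.84,-0.17],[0,0,0.1094],8.5]
    - [[-4.69,-0.33,-0.17],[0,0,0.1094],8.5]
    - [[-4.7,0.18,-0.17],[0,0,0.1094],8.5]
    - [[-4.65,0.7,-0.17],[0,0,0.1094],8.5]
    - [[-4.55,1.2,-0.17],[0,0,0.1094],8.5]
    - [[-4.39,1.69,-0.17],[0,0,0.1094],8.5]
    - [[0,0,0],[0,0,0],8.5]

```text
clock: 1.55
eef_pos: [0.4828, 0.1634, 0.2509]
orientation: [[0.013, 1.0, 0.003], [1.0, -0.013, -0.002], [-0.002, 0.003, -1.0]]
ft_force: [1.0, 0.1, -0.2]
opening: 0.0851
grasp_force: 0.0
```

Run:
```python
from fit import *
import pickle
s=snap('wrist','w0.png');pickle.dump(dict(s),open('w0.pkl','wb'))
q=ctrl.sense();print(q['eef_pos'],q['orientation'],q['ft_force'],q['joint_vel'])
```

```text
[0.4814 0.1669 0.2505] [[ 0.0068  1.      0.0013]
 [ 1.     -0.0068 -0.0006]
 [-0.0006  0.0013 -1.    ]] [ 0.5613  0.8149 -0.8996] [-2.8032  0.2416 -3.937   0.2528 -0.6912  0.007  -0.031 ]
```

View pics/w0.png

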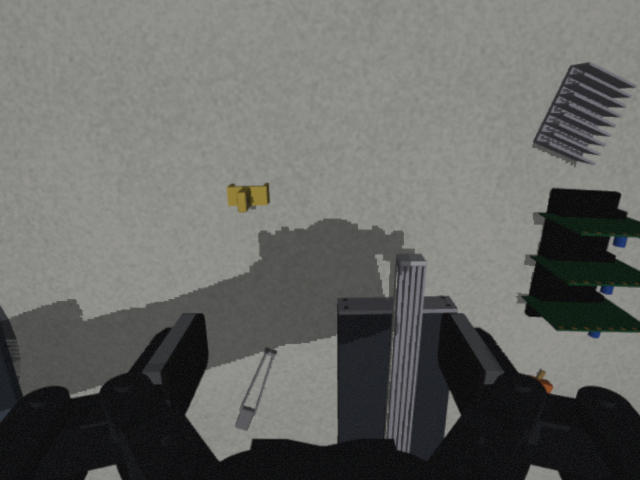

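The wrist view shows the saddle at about (229–269, 184–211) with its legs along image x, so its yaw is near zero. The case edge is at rows 298–312 and the bar front at (410,256). I'll enlarge these parts for exact corners.

Run:
```python
from fit import *
import pickle
s=pickle.load(open('w0.pkl','rb'))
im=cv2.imread('pics/w0.png')
a=cv2.resize(im[170:225,215:285],None,fx=8,fy=8,interpolation=cv2.INTER_CUBIC)[:280*2,:]
b=cv2.resize(im[245:325,325:470],None,fx=5,fy=5,interpolation=cv2.INTER_CUBIC)
a=cv2.resize(im[175:220,215:285],None,fx=4,fy=4,interpolation=cv2.INTER_CUBIC)
o=np.zeros((180+400,725,3),np.uint8);o[:180,:280]=a;o[180:]=b
cv2.imwrite('pics/w0c.png',o)
for P in ([.4988,.05,.03],[.6178,.05,.03],[.4988,.05,0],[.6178,.05,0]):print(px(s,P))
```

```text
[[338.2387 311.7956]]
[[456.494  309.8308]]
[[337.1467 298.5503]]
[[447.7621 296.8029]]
```

View pics/w0c.png

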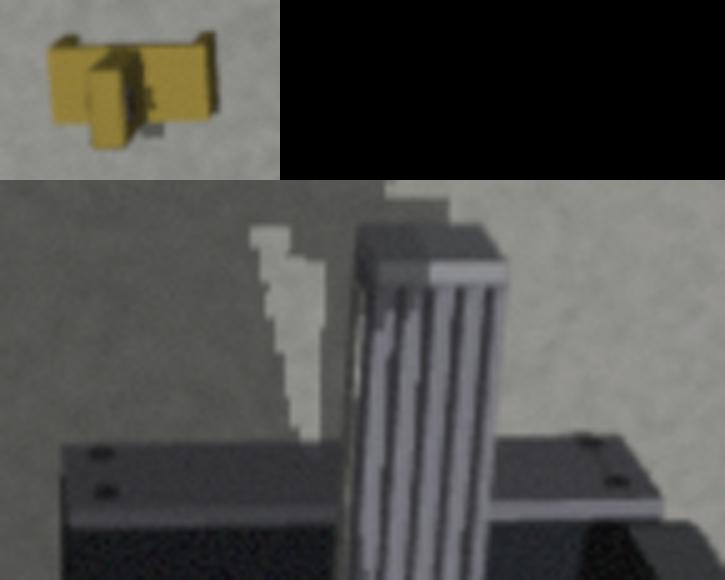

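```bash
cat > m2.py <<'E'
from fit import *
import pickle
s=pickle.load(open('w0.pkl','rb'))
b=lambda l:(np.array(l,float)-[2,182])/5+[325,245]
a=lambda l:(np.array(l,float)-1.5)/4+[215,175]
e=w(s,b([(64,513),(657,498)]),.03);print('edge',e,np.linalg.norm(e[1]-e[0]))
f=w(s,b([(378,283),(507,283),(357,580),(482,580)]),.052);print('bar top',f)
L=a([(91,70),(126,68),(91,148),(126,147)]);T=a([(50,47),(207,44),(50,123),(210,119)])
print(w(s,L,.048),w(s,T,.02))
M=[[-.004,.009,.048],[.004,.009,.048],[-.004,-.009,.048],[.004,-.009,.048],[-.0185,.009,.02],[.0185,.009,.02],[-.0185,-.009,.02],[.0185,-.009,.02]]
p,r=fit([(s,M,np.r_[L,T])],[.41,.165,0]);print('saddle',p,np.degrees(p[2]));print(r)
E
python3 m2.py
```

```text
edge [[0.498  0.0507 0.03  ]
 [0.6171 0.0518 0.03  ]] 0.11916852934951752
bar top [[0.5541 0.1077 0.052 ]
 [0.5776 0.1073 0.052 ]
 [0.553  0.0471 0.052 ]
 [0.577  0.0466 0.052 ]]
[[0.4111 0.1758 0.048 ]
 [0.4187 0.1761 0.048 ]
 [0.4098 0.1585 0.048 ]
 [0.4175 0.1586 0.048 ]] [[0.3959 0.176  0.02  ]
 [0.4326 0.1761 0.02  ]
 [0.3945 0.158  0.02  ]
 [0.4324 0.1583 0.02  ]]
saddle [ 0.4141  0.1672 -0.013 ] -0.7461363887604513
[[-1.0806 -0.4763]
 [-0.6075 -0.0063]
 [ 0.2058  0.2872]
 [ 0.5429  0.517 ]
 [-0.3055 -0.4255]
 [ 0.0973  0.1925]
 [ 1.0126 -0.517 ]
 [ 0.1236  0.3877]]
```

```bash
cat >> fit.py <<'E'
def yaw(R,d): return Ro.from_euler('z',d,degrees=True).as_matrix()@R
E
python3 - <<'E'
from fit import *
R=yaw(D0,-.7);q=ctrl.sense();print(q['eef_pos'])
for r in plan([.560,-.29,.16],R,11,0):print(r,end=',')
E
```

```text
[0.4814 0.1669 0.2505]
[[-4.15, 0.74, 0.83], [0.0001, 0.0001, 0.0005], 0],[[-4.15, 0.74, 0.83], [0.0001, 0.0001, 0.0005], 0],[[-4.15, 0.75, 0.82], [0.0001, 0.0001, 0.0005], 0],[[-4.15, 0.75, 0.82], [0.0001, 0.0001, 0.0005], 0],[[-4.15, 0.75, 0.82], [0.0001, 0.0001, 0.0005], 0],[[-4.15, 0.75, 0.82], [0.0001, 0.0001, 0.0005], 0],[[-4.15, 0.75, 0.82], [0.0001, 0.0001, 0.0005], 0],[[-4.15, 0.76, 0.82], [0.0001, 0.0001, 0.0005], 0],[[-4.15, 0.76, 0.82], [0.0001, 0.0001, 0.0005], 0],[[-4.15, 0.76, 0.82], [0.0001, 0.0001, 0.0005], 0],[[-4.15, 0.76, 0.82], [0.0001, 0.0001, 0.0005], 0],
```

Request:
send_rows:
  deltas:
    - [[-4.2,0.73,0.8],[0,0,0.0122],0]
    - [[-4.2,0.73,0.8],[0,0,0],0]
    - [[-4.2,0.73,0.8],[0,0,0],0]
    - [[-4.2,0.73,0.8],[0,0,0],0]
    - [[-4.2,0.73,0.8],[0,0,0],0]
    - [[-4.2,0.73,0.8],[0,0,0],0]
    - [[-4.2,0.73,0.8],[0,0,0],0]
    - [[-4.2,0.73,0.8],[0,0,0],0]
    - [[-4.2,0.73,0.8],[0,0,0],0]
    - [[-4.2,0.73,0.8],[0,0,0],0]
    - [[-4,0.7,1],[0,0,0],0]
    - [[0,0,1],[0,0,0],0]

```text
clock: 2.8
eef_pos: [0.5547, -0.2962, 0.1495]
orientation: [[0.017, 1.0, 0.001], [1.0, -0.017, -0.004], [-0.004, 0.001, -1.0]]
ft_force: [-0.6, 0.1, -0.4]
opening: 0.0
grasp_force: 0.0
```

Run:
```python
from fit import *
q=ctrl.sense();print(q['eef_pos'],q['orientation'],q['ft_force'],q['opening'])
s=snap('wrist','w1.png')
for P in ([.5465,-.2525,.052],[.5705,-.2525,.052]):print(px(s,P))
```

```text
[ 0.5547 -0.2962  0.1495] [[ 0.0168  0.9999  0.0006]
 [ 0.9999 -0.0168 -0.0035]
 [-0.0035  0.0006 -1.    ]] [-0.5516  0.1022 -0.4285] 2.09570340253017e-05
[[305.3008 172.3487]]
[[345.8992 171.6717]]
```

View pics/w1.png

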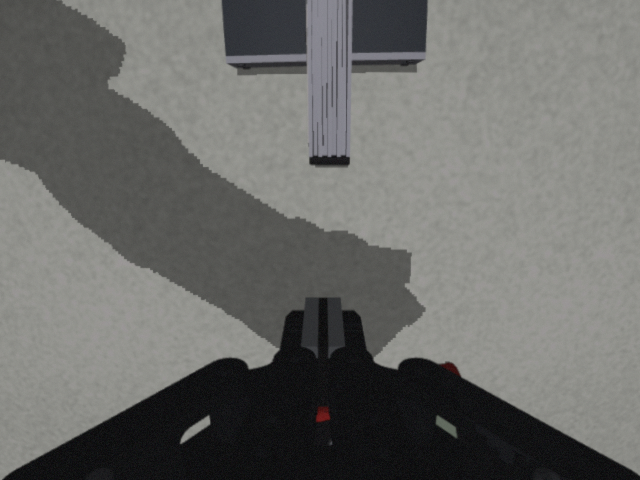

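The tail end is at (310–349, 164), which gives a tail at y ≈ -0.249, x ≈ 0.5605; the multimeter is behind and clear of the fingers. I'll go down behind the tail.

Request:
send_rows:
  deltas:
    - [[0,0.3,2],[0,0,0],0]
    - [[0,0.3,3],[0,0,0],0]
    - [[0,0,3],[0,0,0],0]
    - [[0,0,2],[0,0,0],0]
    - [[0,0,1.3],[0,0,0],0]
    - [[0,0,0],[0,0,0],0]
    - [[0,0,0],[0,0,0],0]

```text
clock: 3.55
eef_pos: [0.5615, -0.2903, 0.0377]
orientation: [[0.012, 1.0, 0.001], [1.0, -0.012, 0.0], [0.0, 0.001, -1.0]]
ft_force: [0.4, 0.3, 1.0]
opening: -0.0001
grasp_force: 0.0
```

Request:
send_rows:
  deltas:
    - [[1,0,0],[0,0,0],0]
    - [[1,0,0],[0,0,0],0]
    - [[0.5,0,0],[0,0,0],0]
    - [[0.5,0,0],[0,0,0],0]
    - [[0.5,0,0],[0,0,0],0]
    - [[0.5,0,0],[0,0,0],0]
    - [[0.5,0,0],[0,0,0],0]

```text
clock: 4.25
eef_pos: [0.5616, -0.2472, 0.0375]
orientation: [[0.014, 1.0, 0.001], [1.0, -0.014, -0.002], [-0.002, 0.001, -1.0]]
ft_force: [-0.0, -4.7, 1.6]
opening: 0.0001
grasp_force: 2.6
```

Request:
send_rows:
  deltas:
    - [[0.6,0,0],[0,0,0],0]
    - [[0.8,0,0],[0,0,0],0]
    - [[0.8,0,0],[0,0,0],0]
    - [[0.8,0,0],[0,0,0],0]
    - [[0.8,0,0],[0,0,0],0]
    - [[0.6,0,0],[0,0,0],0]
    - [[0.3,0,0],[0,0,0],0]
    - [[0,0,0],[0,0,0],0]

```text
clock: 5.05
eef_pos: [0.5623, -0.1992, 0.0373]
orientation: [[0.013, 1.0, 0.001], [1.0, -0.013, -0.001], [-0.001, 0.001, -1.0]]
ft_force: [-0.6, -3.2, 2.4]
opening: 0.0001
grasp_force: 1.7
```

Run:
```python
from fit import *
q=ctrl.sense();print(q['eef_pos'],q['ft_force'],q['ft_torque'])
s=snap('wrist','w2.png');a=snap('scene');b=snap('side')
S=lambda s,y0,y1,x0,x1:cv2.resize(cv2.cvtColor(s['pixels'],cv2.COLOR_RGB2BGR)[y0:y1,x0:x1],(400,300),interpolation=cv2.INTER_CUBIC)
o=np.vstack([np.hstack([S(a,175,325,235,435),S(b,190,310,235,395)]),np.hstack([S(s,0,480,0,640),S(s,0,330,100,540)])])
cv2.imwrite('pics/k1.png',o)
```

```text
[ 0.5623 -0.1992  0.0373] [-0.5809 -3.2439  2.4155] [-0.6981 -0.1488 -0.0174]
```

View pics/k1.png

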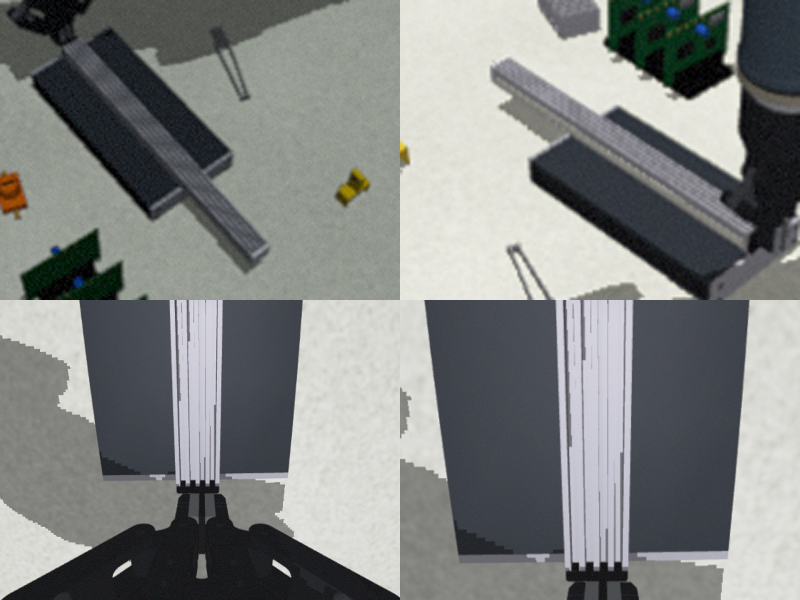

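Request:
send_rows:
  deltas:
    - [[0.4,0,0],[0,0,0],0]
    - [[0.5,0,0],[0,0,0],0]
    - [[0.5,0,0],[0,0,0],0]
    - [[0.3,0,0],[0,0,0],0]
    - [[0,0,0],[0,0,0],0]
    - [[-0.4,0,0],[0,0,0],0]
    - [[-0.4,0,0],[0,0,0],0]
    - [[0,0,0],[0,0,0],0]
    - [[0,0,0],[0,0,0],0]

```text
clock: 6.1
eef_pos: [0.5619, -0.1897, 0.0368]
orientation: [[0.013, 1.0, -0.001], [1.0, -0.013, 0.001], [0.001, -0.001, -1.0]]
ft_force: [-1.1, -0.4, 0.4]
opening: 0.0003
grasp_force: 0.0
```

```bash
cat > chk.py <<'E'
from fit import *
import os
q=ctrl.sense();print(q['clock'],q['eef_pos'],q['ft_force'])
g={n:cv2.cvtColor(snap(n)['pixels'],cv2.COLOR_RGB2GRAY).astype(np.float32) for n in('wrist','scene','side')}
# front-end shift between looks in fixed views
A,B=eyes.snapshot.__self__ if 0 else None,None
W={'scene':(240,350,310,420),'side':(180,260,245,330)}
for n,(r0,r1,c0,c1) in W.items():
    c=g[n][r0:r1,c0:c1]
    if os.path.exists(n+'.npy'):
        print(n,cv2.absdiff(c,np.load(n+'.npy')).clip(12).__sub__(12).sum()/100)
    np.save(n+'.npy',c)
E
python3 chk.py
python3 - <<'E'
from fit import *
a=snap('scene');b=snap('side')
for n,s in(('A',a),('B',b)):
    for y in(.15,.18,.2):print(n,y,px(s,[.566,y,.052]))
E
```

```text
6.1 [ 0.5619 -0.1897  0.0368] [-1.1225 -0.3956  0.4344]
A 0.15 [[358.404  293.8022]]
A 0.18 [[367.6634 303.7455]]
A 0.2 [[373.9431 310.4874]]
B 0.15 [[279.9626 216.5066]]
B 0.18 [[272.529  211.7967]]
B 0.2 [[267.6908 208.7313]]
```

Request:
send_rows:
  deltas:
    - [[0.5,0,0],[0,0,0],0]
    - [[0.5,0,0],[0,0,0],0]
    - [[0,0,0],[0,0,0],0]
    - [[-0.5,0,0],[0,0,0],0]
    - [[0,0,0],[0,0,0],0]
    - [[0,0,0],[0,0,0],0]
    - [[0.4,0,0],[0,0,0],0]
    - [[0.3,0,0],[0,0,0],0]
    - [[0,0,0],[0,0,0],0]
    - [[-0.5,0,0],[0,0,0],0]
    - [[0,0,0],[0,0,0],0]
    - [[0,0,0],[0,0,0],0]

```text
clock: 7.55
eef_pos: [0.5621, -0.1832, 0.037]
orientation: [[0.013, 1.0, -0.0], [1.0, -0.013, 0.0], [0.0, -0.0, -1.0]]
ft_force: [0.6, 0.6, -0.3]
opening: 0.0001
grasp_force: 0.0
```

```bash
python3 chk.py
```

```text
7.55 [ 0.5621 -0.1832  0.037 ] [ 0.5727  0.6185 -0.3406]
scene 30.16
side 23.59
```

Request:
send_rows:
  deltas:
    - [[0.4,0,0],[0,0,0],0]
    - [[0.3,0,0],[0,0,0],0]
    - [[0,0,0],[0,0,0],0]
    - [[-0.5,0,0],[0,0,0],0]
    - [[0,0,0],[0,0,0],0]
    - [[0,0,0],[0,0,0],0]
    - [[0.4,0,0],[0,0,0],0]
    - [[0.3,0,0],[0,0,0],0]
    - [[0,0,0],[0,0,0],0]
    - [[-0.5,0,0],[0,0,0],0]
    - [[0,0,0],[0,0,0],0]
    - [[0,0,0],[0,0,0],0]

```text
clock: 8.9
eef_pos: [0.5622, -0.1791, 0.037]
orientation: [[0.013, 1.0, -0.0], [1.0, -0.013, 0.0], [0.0, -0.0, -1.0]]
ft_force: [-0.2, -0.0, -0.1]
opening: -0.0001
grasp_force: 0.0
```

```bash
python3 chk.py
```

```text
8.9 [ 0.5622 -0.1791  0.037 ] [-0.2158 -0.048  -0.0808]
scene 26.81
side 18.73
```

Request:
send_rows:
  deltas:
    - [[0.35,0,0],[0,0,0],0]
    - [[0.3,0,0],[0,0,0],0]
    - [[0,0,0],[0,0,0],0]
    - [[-0.5,0,0],[0,0,0],0]
    - [[0,0,0],[0,0,0],0]
    - [[0,0,0],[0,0,0],0]
    - [[0.35,0,0],[0,0,0],0]
    - [[0.3,0,0],[0,0,0],0]
    - [[0,0,0],[0,0,0],0]
    - [[-0.5,0,0],[0,0,0],0]
    - [[0,0,0],[0,0,0],0]
    - [[0,0,0],[0,0,0],0]

```text
clock: 10.25
eef_pos: [0.5622, -0.1761, 0.037]
orientation: [[0.013, 1.0, -0.0], [1.0, -0.013, 0.0], [0.0, -0.0, -1.0]]
ft_force: [0.2, 0.7, -0.7]
opening: 0.0003
grasp_force: 0.0
```

```bash
python3 chk.py
```

```text
10.25 [ 0.5622 -0.1761  0.037 ] [ 0.2266  0.6802 -0.6604]
scene 23.45
side 16.74
```

Request:
send_rows:
  deltas:
    - [[0.35,0,0],[0,0,0],0]
    - [[0.3,0,0],[0,0,0],0]
    - [[0,0,0],[0,0,0],0]
    - [[-0.5,0,0],[0,0,0],0]
    - [[0,0,0],[0,0,0],0]
    - [[0,0,0],[0,0,0],0]
    - [[0.35,0,0],[0,0,0],0]
    - [[0.3,0,0],[0,0,0],0]
    - [[0,0,0],[0,0,0],0]
    - [[-0.5,0,0],[0,0,0],0]
    - [[0,0,0],[0,0,0],0]
    - [[0,0,0],[0,0,0],0]

```text
clock: 11.6
eef_pos: [0.5623, -0.1731, 0.037]
orientation: [[0.013, 1.0, -0.0], [1.0, -0.013, 0.0], [0.0, -0.0, -1.0]]
ft_force: [-0.0, 0.4, 0.6]
opening: -0.0003
grasp_force: 0.0
```

```bash
python3 chk.py
```

```text
11.6 [ 0.5623 -0.1731  0.037 ] [-0.0261  0.3703  0.5652]
scene 16.63
side 10.9
```

Request:
send_rows:
  deltas:
    - [[0.35,0,0],[0,0,0],0]
    - [[0.3,0,0],[0,0,0],0]
    - [[0,0,0],[0,0,0],0]
    - [[-0.5,0,0],[0,0,0],0]
    - [[0,0,0],[0,0,0],0]
    - [[0,0,0],[0,0,0],0]
    - [[0.35,0,0],[0,0,0],0]
    - [[0.3,0,0],[0,0,0],0]
    - [[0,0,0],[0,0,0],0]
    - [[-0.5,0,0],[0,0,0],0]
    - [[0,0,0],[0,0,0],0]
    - [[0,0,0],[0,0,0],0]

```text
clock: 12.95
eef_pos: [0.5623, -0.1701, 0.037]
orientation: [[0.013, 1.0, -0.0], [1.0, -0.013, 0.0], [0.0, -0.0, -1.0]]
ft_force: [0.9, -0.5, 1.0]
opening: -0.0
grasp_force: 0.0
```

```bash
python3 chk.py
```

```text
12.95 [ 0.5623 -0.1701  0.037 ] [ 0.9018 -0.5351  0.9786]
scene 20.74
side 12.89
```

Request:
send_rows:
  deltas:
    - [[0.35,0,0],[0,0,0],0]
    - [[0.3,0,0],[0,0,0],0]
    - [[0,0,0],[0,0,0],0]
    - [[-0.5,0,0],[0,0,0],0]
    - [[0,0,0],[0,0,0],0]
    - [[0,0,0],[0,0,0],0]
    - [[0.35,0,0],[0,0,0],0]
    - [[0.3,0,0],[0,0,0],0]
    - [[0,0,0],[0,0,0],0]
    - [[-0.5,0,0],[0,0,0],0]
    - [[0,0,0],[0,0,0],0]
    - [[0,0,0],[0,0,0],0]

```text
clock: 14.3
eef_pos: [0.5624, -0.1671, 0.037]
orientation: [[0.013, 1.0, -0.0], [1.0, -0.013, 0.0], [0.0, -0.0, -1.0]]
ft_force: [0.8, -0.6, 0.4]
opening: -0.0003
grasp_force: 0.0
```

```bash
python3 chk.py
```

```text
14.3 [ 0.5624 -0.1671  0.037 ] [ 0.7665 -0.5693  0.4441]
scene 16.33
side 11.34
```

Request:
send_rows:
  deltas:
    - [[0.35,0,0],[0,0,0],0]
    - [[0.3,0,0],[0,0,0],0]
    - [[0,0,0],[0,0,0],0]
    - [[-0.5,0,0],[0,0,0],0]
    - [[0,0,0],[0,0,0],0]
    - [[0,0,0],[0,0,0],0]
    - [[0.35,0,0],[0,0,0],0]
    - [[0.3,0,0],[0,0,0],0]
    - [[0,0,0],[0,0,0],0]
    - [[-0.5,0,0],[0,0,0],0]
    - [[0,0,0],[0,0,0],0]
    - [[0,0,0],[0,0,0],0]

```text
clock: 15.65
eef_pos: [0.5624, -0.1641, 0.037]
orientation: [[0.013, 1.0, -0.0], [1.0, -0.013, 0.0], [0.0, -0.0, -1.0]]
ft_force: [-0.0, -0.6, -0.2]
opening: 0.0002
grasp_force: 0.0
```

```bash
python3 chk.py
```

```text
15.65 [ 0.5624 -0.1641  0.037 ] [-0.0281 -0.6115 -0.2315]
scene 20.24
side 12.57
```

Request:
send_rows:
  deltas:
    - [[0.35,0,0],[0,0,0],0]
    - [[0.3,0,0],[0,0,0],0]
    - [[0,0,0],[0,0,0],0]
    - [[-0.5,0,0],[0,0,0],0]
    - [[0,0,0],[0,0,0],0]
    - [[0,0,0],[0,0,0],0]
    - [[0.35,0,0],[0,0,0],0]
    - [[0.3,0,0],[0,0,0],0]
    - [[0,0,0],[0,0,0],0]
    - [[-0.5,0,0],[0,0,0],0]
    - [[0,0,0],[0,0,0],0]
    - [[0,0,0],[0,0,0],0]

```text
clock: 17.0
eef_pos: [0.5624, -0.1611, 0.037]
orientation: [[0.013, 1.0, -0.0], [1.0, -0.013, 0.0], [0.0, -0.0, -1.0]]
ft_force: [0.7, 0.9, 0.4]
opening: 0.0002
grasp_force: 0.0
```

```bash
python3 chk.py
```

```text
17.0 [ 0.5624 -0.1611  0.037 ] [0.6795 0.9244 0.3971]
scene 14.72
side 10.53
```

Request:
send_rows:
  deltas:
    - [[0.35,0,0],[0,0,0],0]
    - [[0.3,0,0],[0,0,0],0]
    - [[0,0,0],[0,0,0],0]
    - [[-0.5,0,0],[0,0,0],0]
    - [[0,0,0],[0,0,0],0]
    - [[0,0,0],[0,0,0],0]
    - [[0.35,0,0],[0,0,0],0]
    - [[0.3,0,0],[0,0,0],0]
    - [[0,0,0],[0,0,0],0]
    - [[-0.5,0,0],[0,0,0],0]
    - [[0,0,0],[0,0,0],0]
    - [[0,0,0],[0,0,0],0]

```text
clock: 18.35
eef_pos: [0.5625, -0.158, 0.037]
orientation: [[0.013, 1.0, -0.0], [1.0, -0.013, 0.0], [0.0, -0.0, -1.0]]
ft_force: [0.8, -0.3, 0.3]
opening: 0.0002
grasp_force: 0.0
```

```bash
python3 chk.py
```

```text
18.35 [ 0.5625 -0.158   0.037 ] [ 0.7901 -0.2659  0.27  ]
scene 19.42
side 12.8
```

Request:
send_rows:
  deltas:
    - [[0.35,0,0],[0,0,0],0]
    - [[0.3,0,0],[0,0,0],0]
    - [[0,0,0],[0,0,0],0]
    - [[-0.5,0,0],[0,0,0],0]
    - [[0,0,0],[0,0,0],0]
    - [[0,0,0],[0,0,0],0]
    - [[0.35,0,0],[0,0,0],0]
    - [[0.3,0,0],[0,0,0],0]
    - [[0,0,0],[0,0,0],0]
    - [[-0.5,0,0],[0,0,0],0]
    - [[0,0,0],[0,0,0],0]
    - [[0,0,0],[0,0,0],0]

```text
clock: 19.7
eef_pos: [0.5625, -0.1551, 0.037]
orientation: [[0.013, 1.0, -0.0], [1.0, -0.013, 0.0], [0.0, -0.0, -1.0]]
ft_force: [-0.2, 0.0, 0.1]
opening: -0.0
grasp_force: 0.0
```

```bash
python3 chk.py
```

```text
19.7 [ 0.5625 -0.1551  0.037 ] [-0.2355  0.0189  0.0661]
scene 15.77
side 10.18
```

Request:
send_rows:
  deltas:
    - [[0.35,0,0],[0,0,0],0]
    - [[0.3,0,0],[0,0,0],0]
    - [[0,0,0],[0,0,0],0]
    - [[-0.5,0,0],[0,0,0],0]
    - [[0,0,0],[0,0,0],0]
    - [[0,0,0],[0,0,0],0]
    - [[0.35,0,0],[0,0,0],0]
    - [[0.3,0,0],[0,0,0],0]
    - [[0,0,0],[0,0,0],0]
    - [[-0.5,0,0],[0,0,0],0]
    - [[0,0,0],[0,0,0],0]
    - [[0,0,0],[0,0,0],0]

```text
clock: 21.05
eef_pos: [0.5625, -0.1521, 0.037]
orientation: [[0.013, 1.0, -0.0], [1.0, -0.013, 0.0], [0.0, -0.0, -1.0]]
ft_force: [-0.1, 0.2, -1.1]
opening: 0.0001
grasp_force: 0.0
```

```bash
python3 chk.py
```

```text
21.05 [ 0.5625 -0.1521  0.037 ] [-0.1232  0.1886 -1.1349]
scene 20.21
side 14.89
```

Request:
send_rows:
  deltas:
    - [[0.35,0,0],[0,0,0],0]
    - [[0.3,0,0],[0,0,0],0]
    - [[0,0,0],[0,0,0],0]
    - [[-0.5,0,0],[0,0,0],0]
    - [[0,0,0],[0,0,0],0]
    - [[0,0,0],[0,0,0],0]
    - [[0.35,0,0],[0,0,0],0]
    - [[0.3,0,0],[0,0,0],0]
    - [[0,0,0],[0,0,0],0]
    - [[-0.5,0,0],[0,0,0],0]
    - [[0,0,0],[0,0,0],0]
    - [[0,0,0],[0,0,0],0]

```text
clock: 22.4
eef_pos: [0.5626, -0.1491, 0.037]
orientation: [[0.013, 1.0, -0.0], [1.0, -0.013, 0.0], [0.0, -0.0, -1.0]]
ft_force: [0.7, -1.1, -0.7]
opening: -0.0001
grasp_force: 0.0
```

```bash
python3 chk.py
```

```text
22.4 [ 0.5626 -0.1491  0.037 ] [ 0.7316 -1.0821 -0.6644]
scene 15.62
side 10.61
```

Request:
send_rows:
  deltas:
    - [[0.35,0,0],[0,0,0],0]
    - [[0.3,0,0],[0,0,0],0]
    - [[0,0,0],[0,0,0],0]
    - [[-0.5,0,0],[0,0,0],0]
    - [[0,0,0],[0,0,0],0]
    - [[0,0,0],[0,0,0],0]
    - [[0.35,0,0],[0,0,0],0]
    - [[0.3,0,0],[0,0,0],0]
    - [[0,0,0],[0,0,0],0]
    - [[-0.5,0,0],[0,0,0],0]
    - [[0,0,0],[0,0,0],0]
    - [[0,0,0],[0,0,0],0]

```text
clock: 23.75
eef_pos: [0.5626, -0.1461, 0.037]
orientation: [[0.013, 1.0, -0.0], [1.0, -0.013, 0.0], [0.0, -0.0, -1.0]]
ft_force: [0.4, 0.4, 1.5]
opening: 0.0002
grasp_force: 0.0
```

```bash
python3 chk.py
```

```text
23.75 [ 0.5626 -0.1461  0.037 ] [0.3732 0.4013 1.4967]
scene 21.41
side 12.69
```

Request:
send_rows:
  deltas:
    - [[0.35,0,0],[0,0,0],0]
    - [[0.3,0,0],[0,0,0],0]
    - [[0,0,0],[0,0,0],0]
    - [[-0.5,0,0],[0,0,0],0]
    - [[0,0,0],[0,0,0],0]
    - [[0,0,0],[0,0,0],0]
    - [[0.35,0,0],[0,0,0],0]
    - [[0.3,0,0],[0,0,0],0]
    - [[0,0,0],[0,0,0],0]
    - [[-0.5,0,0],[0,0,0],0]
    - [[0,0,0],[0,0,0],0]
    - [[0,0,0],[0,0,0],0]

```text
clock: 25.1
eef_pos: [0.5627, -0.143, 0.037]
orientation: [[0.013, 1.0, -0.0], [1.0, -0.013, 0.0], [0.0, -0.0, -1.0]]
ft_force: [-0.6, 0.4, -0.5]
opening: 0.0001
grasp_force: 0.0
```

```bash
python3 chk.py
```

```text
25.1 [ 0.5627 -0.143   0.037 ] [-0.612   0.4405 -0.5256]
scene 16.01
side 9.35
```

Request:
send_rows:
  deltas:
    - [[0.35,0,0],[0,0,0],0]
    - [[0.3,0,0],[0,0,0],0]
    - [[0,0,0],[0,0,0],0]
    - [[-0.5,0,0],[0,0,0],0]
    - [[0,0,0],[0,0,0],0]
    - [[0,0,0],[0,0,0],0]
    - [[0.35,0,0],[0,0,0],0]
    - [[0.3,0,0],[0,0,0],0]
    - [[0,0,0],[0,0,0],0]
    - [[-0.5,0,0],[0,0,0],0]
    - [[0,0,0],[0,0,0],0]
    - [[0,0,0],[0,0,0],0]

```text
clock: 26.45
eef_pos: [0.5627, -0.1401, 0.037]
orientation: [[0.013, 1.0, -0.0], [1.0, -0.013, 0.0], [0.0, -0.0, -1.0]]
ft_force: [-1.2, 0.2, 0.7]
opening: -0.0
grasp_force: 0.0
```

```bash
python3 chk.py
```

```text
26.45 [ 0.5627 -0.1401  0.037 ] [-1.1903  0.2264  0.7424]
scene 22.16
side 13.11
```

Request:
send_rows:
  deltas:
    - [[0.35,0,0],[0,0,0],0]
    - [[0.3,0,0],[0,0,0],0]
    - [[0,0,0],[0,0,0],0]
    - [[-0.5,0,0],[0,0,0],0]
    - [[0,0,0],[0,0,0],0]
    - [[0,0,0],[0,0,0],0]
    - [[0.35,0,0],[0,0,0],0]
    - [[0.3,0,0],[0,0,0],0]
    - [[0,0,0],[0,0,0],0]
    - [[-0.5,0,0],[0,0,0],0]
    - [[0,0,0],[0,0,0],0]
    - [[0,0,0],[0,0,0],0]

```text
clock: 27.8
eef_pos: [0.5627, -0.137, 0.037]
orientation: [[0.013, 1.0, -0.0], [1.0, -0.013, 0.0], [0.0, -0.0, -1.0]]
ft_force: [0.3, 0.9, 0.6]
opening: 0.0003
grasp_force: 0.0
```

```bash
python3 chk.py
```

```text
27.8 [ 0.5627 -0.137   0.037 ] [0.334  0.921  0.6386]
scene 15.72
side 10.38
```

Request:
send_rows:
  deltas:
    - [[0.35,0,0],[0,0,0],0]
    - [[0.3,0,0],[0,0,0],0]
    - [[0,0,0],[0,0,0],0]
    - [[-0.5,0,0],[0,0,0],0]
    - [[0,0,0],[0,0,0],0]
    - [[0,0,0],[0,0,0],0]
    - [[0.35,0,0],[0,0,0],0]
    - [[0.3,0,0],[0,0,0],0]
    - [[0,0,0],[0,0,0],0]
    - [[-0.5,0,0],[0,0,0],0]
    - [[0,0,0],[0,0,0],0]
    - [[0,0,0],[0,0,0],0]

```text
clock: 29.15
eef_pos: [0.5627, -0.134, 0.037]
orientation: [[0.013, 1.0, -0.0], [1.0, -0.013, 0.0], [0.0, -0.0, -1.0]]
ft_force: [-0.2, -0.5, -0.2]
opening: 0.0001
grasp_force: 0.0
```

```bash
python3 chk.py
```

```text
29.15 [ 0.5627 -0.134   0.037 ] [-0.2118 -0.5103 -0.2457]
scene 22.67
side 12.81
```

Request:
send_rows:
  deltas:
    - [[0.35,0,0],[0,0,0],0]
    - [[0.3,0,0],[0,0,0],0]
    - [[0,0,0],[0,0,0],0]
    - [[-1,0,0],[0,0,0],0]
    - [[-0.5,0,0],[0,0,0],0]
    - [[0,0,0],[0,0,0],0]
    - [[0,0,0],[0,0,0],0]

```text
clock: 30.0
eef_pos: [0.5626, -0.1427, 0.037]
orientation: [[0.013, 1.0, -0.0], [1.0, -0.013, 0.0], [0.0, -0.0, -1.0]]
ft_force: [0.1, 0.0, 0.9]
opening: 0.0001
grasp_force: 0.0
```

```bash
python3 chk.py
```

```text
30.0 [ 0.5626 -0.1427  0.037 ] [0.079  0.0411 0.8661]
scene 8.67
side 4.76
```

Request:
send_rows:
  deltas:
    - [[1.0,0,0],[0,0,0],0]
    - [[0.35,0,0],[0,0,0],0]
    - [[0.3,0,0],[0,0,0],0]
    - [[0,0,0],[0,0,0],0]
    - [[-0.5,0,0],[0,0,0],0]
    - [[0,0,0],[0,0,0],0]
    - [[0.35,0,0],[0,0,0],0]
    - [[0.3,0,0],[0,0,0],0]
    - [[0,0,0],[0,0,0],0]
    - [[-0.5,0,0],[0,0,0],0]
    - [[0,0,0],[0,0,0],0]
    - [[0,0,0],[0,0,0],0]

```text
clock: 31.35
eef_pos: [0.5629, -0.1296, 0.037]
orientation: [[0.013, 1.0, -0.0], [1.0, -0.013, 0.0], [0.0, -0.0, -1.0]]
ft_force: [-0.0, 0.3, 0.2]
opening: 0.0003
grasp_force: 0.0
```

```bash
python3 chk.py
```

```text
31.35 [ 0.5629 -0.1296  0.037 ] [-0.0045  0.3319  0.2313]
scene 27.53
side 20.45
```

Request:
send_rows:
  deltas:
    - [[0,0,0],[0,0,0],0]
    - [[0,0,0],[0,0,0],0]
    - [[0,0,0],[0,0,0],0]

```text
clock: 31.8
eef_pos: [0.5629, -0.1293, 0.037]
orientation: [[0.013, 1.0, -0.0], [1.0, -0.013, 0.0], [0.0, -0.0, -1.0]]
ft_force: [0.1, -0.4, -0.2]
opening: 0.0
grasp_force: 0.0
```

```bash
python3 chk.py
```

```text
31.8 [ 0.5629 -0.1293  0.037 ] [ 0.0557 -0.4499 -0.2121]
scene 0.58
side 1.67
```

Not tipped yet, so I continue.

Request:
send_rows:
  deltas:
    - [[0.35,0,0],[0,0,0],0]
    - [[0.3,0,0],[0,0,0],0]
    - [[0,0,0],[0,0,0],0]
    - [[-0.5,0,0],[0,0,0],0]
    - [[0,0,0],[0,0,0],0]
    - [[0,0,0],[0,0,0],0]
    - [[0.35,0,0],[0,0,0],0]
    - [[0.3,0,0],[0,0,0],0]
    - [[0,0,0],[0,0,0],0]
    - [[-0.5,0,0],[0,0,0],0]
    - [[0,0,0],[0,0,0],0]
    - [[0,0,0],[0,0,0],0]

```text
clock: 33.15
eef_pos: [0.5629, -0.1268, 0.037]
orientation: [[0.013, 1.0, 0.0], [1.0, -0.013, -0.0], [-0.0, 0.0, -1.0]]
ft_force: [0.5, 0.6, 0.5]
opening: -0.0
grasp_force: 0.0
```

```bash
python3 chk.py
```

```text
33.15 [ 0.5629 -0.1268  0.037 ] [0.4558 0.5529 0.5139]
scene 192.16
side 307.9
```

The bar has tipped. I'll back off, rise, and move to the viewing pose over the edge and saddle.

Request:
send_rows:
  deltas:
    - [[-1.5,0,0],[0,0,0],0]
    - [[-2.5,0,0],[0,0,0],0]
    - [[0,0,-3],[0,0,0],0]
    - [[0,0,-5],[0,0,0],1]
    - [[0,0,-5],[0,0,0],3]
    - [[3,-0.8,-4],[0,0,0],3]
    - [[4.5,-1.3,-3],[0,0,0],3]
    - [[4.8,-1.3,-1],[0,0,0],3]
    - [[4.8,-1.3,0],[0,0,0],3]
    - [[4.8,-1.3,0],[0,0,0],3]
    - [[4.8,-1.3,0],[0,0,0],3]
    - [[4.8,-1.3,0],[0,0,0],3]

```text
clock: 34.5
eef_pos: [0.4817, 0.1447, 0.2437]
orientation: [[0.014, 1.0, 0.001], [1.0, -0.014, -0.0], [0.0, 0.001, -1.0]]
ft_force: [1.5, 0.9, 0.5]
opening: 0.0299
grasp_force: 0.0
```

Request:
send_rows:
  deltas:
    - [[2,-0.5,0],[0,0,0],3]
    - [[0,0,0],[0,0,0],3]
    - [[0,0,0],[0,0,0],3]

```text
clock: 34.8
eef_pos: [0.4775, 0.1631, 0.2434]
orientation: [[0.013, 1.0, 0.0], [1.0, -0.013, -0.001], [-0.001, 0.0, -1.0]]
ft_force: [0.6, -0.5, 0.2]
opening: 0.0304
grasp_force: 0.0
```

Run:
```python
from fit import *
import pickle
q=ctrl.sense();print(q['clock'],q['eef_pos'],q['orientation'],q['joint_vel'].round(1),q['ft_force'])
s=snap('wrist','w3.png');b=snap('side','s3.png');a=snap('scene','a3.png');pickle.dump([dict(s),dict(a),dict(b)],open('w3.pkl','wb'))
for n,P in dict(sad=[.414,.167,.048],edge=[.563,.051,.03],front=[.566,.23,.01]).items():print(n,px(s,P),px(b,P),px(a,P))
```

```text
34.8 [0.4775 0.1631 0.2434] [[ 0.0127  0.9999  0.0004]
 [ 0.9999 -0.0127 -0.0007]
 [-0.0007  0.0004 -1.    ]] [ 1.5 -0.2  0.9  0.2  0.2 -0.1  0.1] [ 0.5992 -0.5282  0.2011]
sad [[246.576  203.7681]] [[228.4558 240.6628]] [[413.9404 262.056 ]]
edge [[409.6843 313.5952]] [[305.4253 240.5595]] [[329.9476 266.585 ]]
front [[418.6788 123.9381]] [[261.8779 216.927 ]] [[381.0714 328.4888]]
```

Run:
```python
import cv2,numpy as np
w=cv2.imread('pics/w3.png');b=cv2.imread('pics/s3.png')
S=lambda i,y0,y1,x0,x1,f:cv2.resize(i[y0:y1,x0:x1],None,fx=f,fy=f,interpolation=cv2.INTER_CUBIC)
o=np.zeros((600,800,3),np.uint8)
p=S(w,100,330,330,470,2.6);o[:p.shape[0],:p.shape[1]]=p           # wrist bar, 2.6x origin (330,100)
p=S(w,180,225,215,285,5);o[:p.shape[0],375:375+p.shape[1]]=p        # saddle 5x
p=S(b,190,310,235,400,2.5);o[280:280+p.shape[0],375:375+p.shape[1]]=p[:,:425]
cv2.imwrite('pics/k3.png',o)
```

```text
(no output)
```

View pics/k3.png

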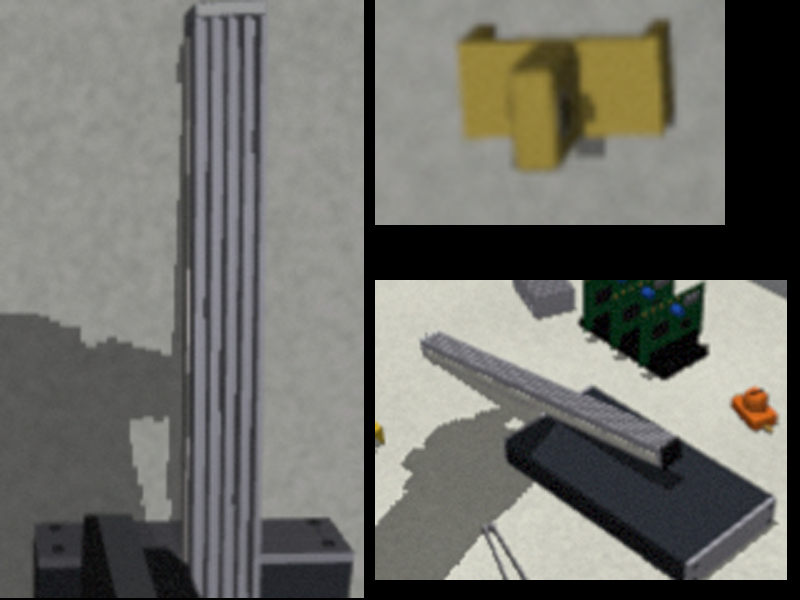

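```bash
cat > m3.py <<'E'
from fit import *
import pickle
s,a_,b_=pickle.load(open('w3.pkl','rb'))
a=lambda l:(np.array(l,float)-.8)/2.6+[330,100]
g=lambda l:(np.array(l,float)-[377,2])/5+[215,180]
print('edge',w(s,a([(36,566),(352,551)]),.03))
print('front top',w(s,a([(195,13),(265,11)]),.0217))
print('bar@edge',w(s,a([(192,548),(261,548)]),.052), 'mid',w(s,a([(195,280),(264,280)]),.037))
L=g([(513,70),(553,67),(515,168),(556,168)]);T=g([(459,42),(657,37),(464,136),(664,132)])
M=[[-.004,.009,.048],[.004,.009,.048],[-.004,-.009,.048],[.004,-.009,.048],[-.0185,.009,.02],[.0185,.009,.02],[-.0185,-.009,.02],[.0185,-.009,.02]]
p,r=fit([(s,M,np.r_[L,T])],[.41,.165,0]);print('saddle',p,np.degrees(p[2]));print(r)
E
python3 m3.py
```

```text
edge [[0.4979 0.0479 0.03  ]
 [0.6179 0.0521 0.03  ]]
front top [[0.5504 0.2465 0.0217]
 [0.5737 0.247  0.0217]]
bar@edge [[0.552  0.0661 0.052 ]
 [0.5766 0.0657 0.052 ]] mid [[0.5513 0.1596 0.037 ]
 [0.5749 0.1593 0.037 ]]
saddle [0.4138 0.1672 0.0007] 0.037850816830582855
[[-1.2783 -0.4442]
 [ 0.1284  0.0085]
 [-0.164   0.6142]
 [ 0.9018  0.4811]
 [-0.3748 -0.5199]
 [ 0.4079 -0.1583]
 [ 0.1607 -0.0756]
 [-0.0158  0.1403]]
```

The bar lies tipped and straight over the edge, and the saddle is undisturbed at (0.414, 0.167). I'll fetch the saddle.

Request:
send_rows:
  deltas:
    - [[0.1,-1.8,3],[0,0,0],3]
    - [[0.1,-1.8,3],[0,0,0],3]
    - [[0.1,-1.8,3],[0,0,0],3]
    - [[0.03,-0.96,3],[0,0,0],3]
    - [[0,0,3],[0,0,0],3]
    - [[0,0,2.5],[0,0,0],3]
    - [[0,0,1.7],[0,0,0],3]
    - [[0,0,0],[0,0,0],3]
    - [[0,0,0],[0,0,0],3]

```text
clock: 35.85
eef_pos: [0.4141, 0.1672, 0.0516]
orientation: [[0.014, 1.0, -0.0], [1.0, -0.014, -0.0], [-0.0, -0.0, -1.0]]
ft_force: [0.2, -0.4, -0.1]
opening: 0.03
grasp_force: 0.0
```

Exactly on target; down the last 2.5 cm and pinch.

Request:
send_rows:
  deltas:
    - [[0,0,1.3],[0,0,0],3]
    - [[0,0,1.2],[0,0,0],3]
    - [[0,0,0],[0,0,0],2]
    - [[0,0,0],[0,0,0],1.2]
    - [[0,0,0],[0,0,0],0.4]
    - [[0,0,0],[0,0,0],0.4]
    - [[0,0,0],[0,0,0],0.4]
  grip_force: 25

```text
clock: 36.55
eef_pos: [0.4142, 0.1682, 0.0272]
orientation: [[0.013, 1.0, 0.001], [1.0, -0.013, 0.001], [0.001, 0.001, -1.0]]
ft_force: [0.2, -0.3, 8.6]
opening: 0.0068
grasp_force: 29.0
```

Request:
send_rows:
  deltas:
    - [[0,0,-1],[0,0,0],0.4]
    - [[0,0,-3],[0,0,0],0.4]
    - [[0,0,-4],[0,0,0],0.4]
    - [[0,0,-3],[0,0,0],0.4]
    - [[0,0,0],[0,0,0],0.4]
    - [[0,0,0],[0,0,0],0.4]

```text
clock: 37.15
eef_pos: [0.4138, 0.1686, 0.1374]
orientation: [[0.012, 1.0, 0.002], [1.0, -0.012, 0.001], [0.001, 0.002, -1.0]]
ft_force: [0.1, -0.3, -1.5]
opening: 0.0072
grasp_force: 27.8
```

Run:
```python
from fit import *
import pickle
q=ctrl.sense();print(q['clock'],q['eef_pos'],q['orientation'].round(4).tolist(),q['opening'],q['grasp_force'],q['ft_force'])
# desired tool: lean -8.7 deg about world x, yaw +0.3
R=Ro.from_euler('x',-8.7,degrees=True).as_matrix()@yaw(D0,.2)
t=np.array([0,-np.sin(np.radians(8.7)),-np.cos(np.radians(8.7))]); up=-t
E=np.array([.564,.051,.03]);C=E+.030*up
P=C+up*.0032+R[:,0]*.001
Q=P+up*.035
print('place TCP',P,'pre',Q)
P0=q['eef_pos']
for r in plan(Q+[0,0,.02],R,6,.4):print(r,end=',')
s=snap('wrist');print()
for n,X in dict(l=[-.0185,-.009,-.024],r=[.0185,-.009,-.024],lb=[-.0185,-.009,-.004],rb=[.0185,-.009,-.004]).items():
    print(n,px(s,q['eef_pos']+np.array([0,-.001,-.0032])+np.array(X)))
hsv=cv2.cvtColor(s['pixels'],cv2.COLOR_RGB2HSV);m=cv2.inRange(hsv,(18,110,50),(35,255,255));n,l,st,c=cv2.connectedComponentsWithStats(m)
print([x.tolist() for x in st[1:] if x[4]>30])
```

```text
37.15 [0.4138 0.1686 0.1374] [[0.012, 0.9999, 0.0017], [0.9999, -0.012, 0.0014], [0.0015, 0.0017, -1.0]] 0.007180910788760475 27.830894887447357 [ 0.0865 -0.2756 -1.5494]
place TCP [0.564  0.057  0.0627] pre [0.564  0.0623 0.0973]
[[-1.74, 2.52, 0.34], [0.0002, -0.0255, -0.0026], 0.4],[[-1.74, 2.52, 0.38], [0.0002, -0.0255, -0.0026], 0.4],[[-1.74, 2.52, 0.42], [0.0002, -0.0255, -0.0026], 0.4],[[-1.73, 2.51, 0.47], [0.0002, -0.0255, -0.0026], 0.4],[[-1.73, 2.51, 0.51], [0.0002, -0.0255, -0.0026], 0.4],[[-1.72, 2.5, 0.56], [0.0002, -0.0255, -0.0026], 0.4],
l [[280.4855 310.544 ]]
r [[359.7974 309.6519]]
lb [[275.8787 332.7209]]
rb [[363.986  331.7478]]
[[278, 276, 90, 96, 2761]]
```

Request:
send_rows:
  deltas:
    - [[-1.74,2.52,0.34],[0,-0.0255,-0.0026],0.4]
    - [[-1.74,2.52,0.38],[0,-0.0255,-0.0026],0.4]
    - [[-1.74,2.52,0.42],[0,-0.0255,-0.0026],0.4]
    - [[-1.73,2.51,0.47],[0,-0.0255,-0.0026],0.4]
    - [[-1.73,2.51,0.51],[0,-0.0255,-0.0026],0.4]
    - [[-1.72,2.5,0.56],[0,-0.0255,-0.0026],0.4]
    - [[0,0,0],[0,0,0],0.4]
    - [[0,0,0],[0,0,0],0.4]
    - [[0,0,0],[0,0,0],0.4]

```text
clock: 38.1
eef_pos: [0.5625, 0.0621, 0.1154]
orientation: [[-0.004, 1.0, -0.003], [0.988, 0.003, -0.152], [-0.152, -0.003, -0.988]]
ft_force: [0.2, -0.4, 0.6]
opening: 0.0068
grasp_force: 27.8
```

```bash
cat > pl.py <<'E'
from fit import *
import sys
q=ctrl.sense();print(q['clock'],q['eef_pos'],q['orientation'].round(3).tolist(),q['opening'],q['ft_force'])
R=q['orientation'];up=-R[:,2]
P=np.array([.564,.057,.0627])
print('tool-frame shift to seat, cm',(R.T@(P-q['eef_pos']))*100)
E
python3 pl.py
python3 - <<'E'
from fit import *
q=ctrl.sense();s=snap('wrist')
im=cv2.cvtColor(s['pixels'],cv2.COLOR_RGB2BGR)
cv2.imwrite('pics/w4.png',im)
hsv=cv2.cvtColor(s['pixels'],cv2.COLOR_RGB2HSV);m=cv2.inRange(hsv,(18,110,50),(35,255,255));n,l,st,c=cv2.connectedComponentsWithStats(m)
print([x.tolist() for x in st[1:] if x[4]>30])
g=cv2.cvtColor(im,cv2.COLOR_BGR2GRAY)
for r in(200,230,260):print(r,g[r,250:400:3].tolist())
th=np.radians(8.7)
for d in(.02,.05,.09):
    for x in(.552,.576):print(d,x,px(s,[x,.051+d*np.cos(th)+.022*np.sin(th),.03-d*np.sin(th)+.022*np.cos(th)]))
E
```

```text
38.1 [0.5625 0.0621 0.1154] [[-0.004, 1.0, -0.003], [0.988, 0.003, -0.152], [-0.152, -0.003, -0.988]] 0.006752978618160471 [ 0.2211 -0.3556  0.578 ]
tool-frame shift to seat, cm [0.3006 0.1705 5.2848]
[[277, 275, 92, 97, 2921], [537, 342, 13, 11, 79]]
200 [103, 103, 103, 101, 100, 101, 102, 103, 104, 101, 100, 96, 101, 102, 98, 96, 105, 101, 86, 83, 84, 86, 73, 85, 84, 85, 84, 82, 84, 85, 82, 75, 86, 101, 102, 106, 107, 106, 104, 102, 100, 101, 99, 99, 100, 101, 104, 101, 103, 103]
230 [66, 67, 69, 68, 69, 68, 67, 66, 68, 64, 66, 66, 66, 69, 70, 68, 67, 71, 85, 73, 84, 83, 85, 83, 85, 85, 82, 81, 80, 85, 83, 69, 83, 67, 68, 67, 69, 69, 68, 68, 68, 69, 71, 68, 67, 69, 69, 69, 63, 59]
260 [27, 30, 26, 34, 27, 30, 27, 26, 24, 31, 33, 28, 32, 28, 31, 31, 27, 29, 88, 75, 80, 83, 86, 83, 83, 83, 85, 82, 82, 85, 83, 70, 81, 30, 31, 26, 28, 28, 32, 33, 26, 27, 26, 29, 30, 25, 28, 27, 30, 28]
0.02 0.552 [[300.9133 222.6556]]
0.02 0.576 [[346.3247 222.8535]]
0.05 0.552 [[300.2045 165.539 ]]
0.05 0.576 [[347.5492 165.7346]]
0.09 0.552 [[299.2557  82.0101]]
0.09 0.576 [[349.2451  82.2005]]
```

Request:
send_rows:
  deltas:
    - [[0.3,0.17,0.7],[0,0,0],0.4]
    - [[0,0,1],[0,0,0],0.4]
    - [[0,0,1],[0,0,0],0.4]
    - [[0,0,0.7],[0,0,0],0.4]
    - [[0,0,0.6],[0,0,0],0.4]
    - [[0,0,0.5],[0,0,0],0.4]
    - [[0,0,0.4],[0,0,0],0.4]
    - [[0,0,0.2],[0,0,0],0.4]
    - [[0,0,0],[0,0,0],0.4]
    - [[0,0,0],[0,0,0],0.4]

```text
clock: 39.15
eef_pos: [0.5656, 0.0569, 0.0655]
orientation: [[-0.003, 1.0, -0.0], [0.988, 0.003, -0.152], [-0.152, -0.001, -0.988]]
ft_force: [-0.6, -0.1, -0.7]
opening: 0.0075
grasp_force: 27.8
```

```bash
python3 pl.py
python3 - <<'E'
from fit import *
w4=snap('wrist','w5.png');b=snap('side','s5.png');a=snap('scene','a5.png')
S=lambda s,y0,y1,x0,x1:cv2.resize(cv2.cvtColor(s['pixels'],cv2.COLOR_RGB2BGR)[y0:y1,x0:x1],(400,300),interpolation=cv2.INTER_CUBIC)
o=np.vstack([np.hstack([S(w4,0,480,0,640),S(w4,190,400,180,460)]),np.hstack([S(b,205,280,255,355),S(a,225,300,280,380)])])
cv2.imwrite('pics/k5.png',o)
E
```

```text
39.15 [0.5656 0.0569 0.0655] [[-0.003, 1.0, -0.0], [0.988, 0.003, -0.152], [-0.152, -0.001, -0.988]] 0.007470847395998275 [-0.5857 -0.1232 -0.7232]
tool-frame shift to seat, cm [ 0.0535 -0.1553  0.2737]
```

View pics/k5.png

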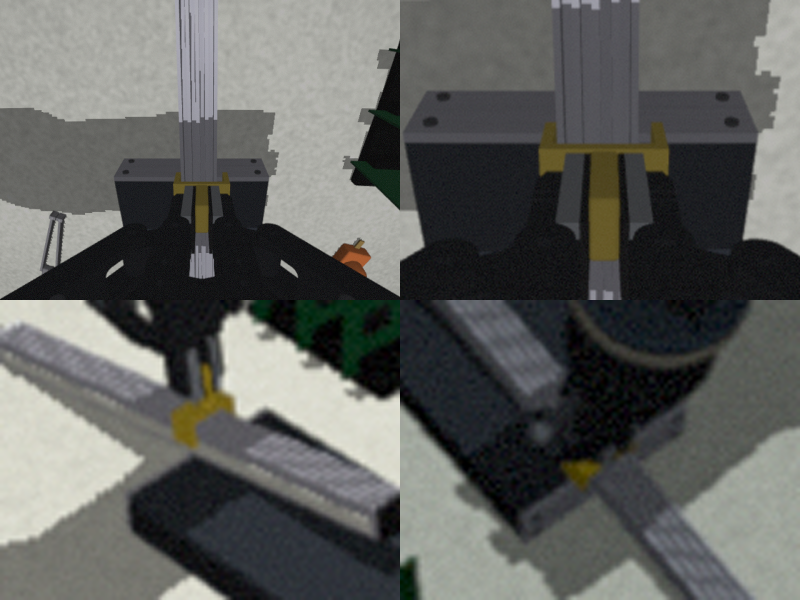

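The saddle is astride the bar at the edge, about 3 mm above its seat and 1.6 mm too far +x (bar 553–638, saddle 540–668 in the zoom). I'll correct that, lower it and release.

Request:
send_rows:
  deltas:
    - [[0.05,-0.15,0],[0,0,0],0.4]
    - [[0,0,0.1],[0,0,0],0.4]
    - [[0,0,0.08],[0,0,0],0.4]
    - [[0,0,0],[0,0,0],0.4]
    - [[0,0,0],[0,0,0],0.4]

```text
clock: 39.8
eef_pos: [0.5639, 0.0571, 0.0634]
orientation: [[-0.003, 1.0, -0.001], [0.988, 0.003, -0.152], [-0.152, -0.001, -0.988]]
ft_force: [-0.3, -0.3, -0.0]
opening: 0.0071
grasp_force: 27.8
```

```bash
python3 pl.py
```

```text
39.8 [0.5639 0.0571 0.0634] [[-0.003, 1.0, -0.001], [0.988, 0.003, -0.152], [-0.152, -0.001, -0.988]] 0.007083158960124965 [-0.2729 -0.3039 -0.0004]
tool-frame shift to seat, cm [0.0037 0.0061 0.0722]
```

Request:
send_rows:
  deltas:
    - [[0,0,0],[0,0,0],0.9]
    - [[0,0,0],[0,0,0],1.2]
    - [[0,0,0],[0,0,0],2]
    - [[0,0,0],[0,0,0],3]
    - [[0,0,0],[0,0,0],3]
    - [[0,0,-1],[0,0,0],3]
    - [[0,0,-3],[0,0,0],3]
    - [[0,0,-4],[0,0,0],3]
    - [[0,0,-4],[0,0,0],3]
    - [[0,0,-3],[0,0,0],3]
    - [[0,0,0],[0,0,0],3]
    - [[0,0,0],[0,0,0],3]

```text
clock: 41.0
eef_pos: [0.5642, 0.0802, 0.2127]
orientation: [[-0.003, 1.0, 0.001], [0.988, 0.003, -0.152], [-0.152, 0.0, -0.988]]
ft_force: [-0.3, -0.6, -0.5]
opening: 0.0302
grasp_force: 0.0
```

```bash
python3 - <<'E'
from fit import *
q=ctrl.sense();print(q['clock'],q['eef_pos'],q['opening'],q['ft_force'])
th=np.radians(8.7);up=np.array([0,np.sin(th),np.cos(th)]);al=np.array([0,np.cos(th),-np.sin(th)]);X=np.array([1.,0,0])
C=np.array([.564,.051,.03])+.03*up
for n in('wrist','side','scene'):
    s=snap(n,n+'9.png')
    hsv=cv2.cvtColor(s['pixels'],cv2.COLOR_RGB2HSV);m=cv2.inRange(hsv,(18,110,50),(35,255,255));_,l,st,c=cv2.connectedComponentsWithStats(m)
    print(n,[x.tolist() for x in st[1:] if x[4]>15])
    P=[C+i*X*.0185+j*al*.009+k*up for i in(-1,1) for j in(-1,1) for k in(-.024,-.004)]+[C+i*X*.004+j*al*.009+.024*up for i in(-1,1) for j in(-1,1)]
    u=px(s,P);print('pred x,y,w,h',u.min(0),u.max(0)-u.min(0))
    print('lug top pred',px(s,C+.024*up))
E
python3 chk.py
```

```text
41.0 [0.5642 0.0802 0.2127] 0.030206185357334485 [-0.3049 -0.5639 -0.4981]
wrist [[298, 204, 49, 38, 1255], [486, 292, 9, 9, 45]]
pred x,y,w,h [296.3685 202.4619] [48.5265 39.487 ]
lug top pred [[320.4452 229.7509]]
side [[161, 156, 19, 12, 155], [297, 222, 16, 21, 150]]
pred x,y,w,h [296.4082 220.0063] [16.833  22.8094]
lug top pred [[302.8798 221.763 ]]
scene [[291, 0, 23, 11, 103], [577, 0, 20, 6, 78], [276, 4, 14, 13, 46], [585, 12, 39, 30, 657], [263, 16, 6, 8, 17], [603, 46, 37, 31, 627], [621, 81, 19, 29, 338], [321, 254, 19, 19, 171], [534, 463, 26, 17, 259]]
pred x,y,w,h [321.0741 253.1706] [18.9472 20.1078]
lug top pred [[332.7365 257.2399]]
41.15 [0.5633 0.0797 0.2109] [ 0.3988  0.5562 -0.1033]
scene 850.09
side 449.36
```

Run:
```python
from fit import *
import pickle
s,a,b=pickle.load(open('w3.pkl','rb'))
n=snap('side')
g=lambda x:cv2.cvtColor(x,cv2.COLOR_RGB2GRAY)[195:235,245:285].astype(np.float32)
print(cv2.phaseCorrelate(g(n['pixels']),g(b['pixels']),cv2.createHanningWindow((40,40),5)),cv2.absdiff(g(n['pixels']),g(b['pixels'])).mean())
h=lambda x:cv2.cvtColor(x,cv2.COLOR_RGB2GRAY)[240:280,340:400].astype(np.float32)
print(cv2.phaseCorrelate(h(n['pixels']),h(b['pixels']),cv2.createHanningWindow((60,40),5)),cv2.absdiff(h(n['pixels']),h(b['pixels'])).mean())
```

```text
((-0.07943510469410953, -0.015096494744355482), 1.0024641260504723) 3.25375
((0.03392435565035612, -0.06181842625057854), 0.971246930360794) 3.2670834
```

The bar hasn't moved since it tipped, and the saddle matches its predicted seated position to within 2 pixels in all three views.

```bash
python3 -c "
from plant import ticket
print(ticket.finish_job())"
```

```text
the job is handed in; nothing more can be done
None
```

I handed the job in at about 41 s: the bar tipped by itself when pushed in 1.5 mm steps, so it lies at most about 3 mm past balance, and the yellow saddle sits astride it at the case edge with the robot clear.

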